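Check-weigh a lamp foot on a beam scale: shut the cover, free the beam, lock it again

ROBOT

A 6-joint arm with a two-finger parallel gripper is mounted at the origin on the work surface. World frame = base frame: x ahead of the robot, y to its left, z up, the work surface at z = 0. Lengths are in mm, angles in degrees, forces in N, time in s.
With the tool pointing down it reaches from about 250 to 775 mm from the base axis. Payload 4 kg.
Tool frame: the origin (TCP) lies at the very end of the fingers, on their centre line; the grasp point (between the pads) lies 19 mm behind it; y points along the fingers, z is the direction in which the jaws open and shut, and the axes are right-handed (so a half turn about y gives the same grasp; the last joint's range is limited). The gripper opens to 94 mm and grips with 3 to 60 N. Pads are 16 mm wide; open, the fingers measure 119 mm over their backs; the gripper's body (75 mm by 177 mm) begins 78 mm behind the grasp point.
Start: joints at [-73.23, 4.996, 78.535, -0, 96.463, -5.907], TCP at [212.05, -507.499, 205.506] pointing down, gripper open.
Joint ranges: [-177.83, 177.83], [-43.37, 116.18], [15.69, 146.23], [-61.86, 241.86], [9.47, 152.12], [-147.06, 147.06]. Speed limits (degrees/s): [159.86, 159.86, 180, 180, 180, 180].

INTERFACE

Orientations are given as a 3x3 rotation matrix whose columns are the frame's x, y, z axes.
In Python, from cell import robot gives the robot as it stands. The module is installed in compiled form; this text tells all that it offers.
- The arm moves only by the shell command python3 -m crank 'ROWS'. ROWS is JSON, a list of rows, each an object with "rot": the turn, a rotation vector about the tool's x, y, z in rad, a list of three; "delta_pos": the shift along the tool's x, y, z in m, a list of three; "grip": the closure, from -1 (fully open) to 1 (shut). In form: [{"rot": [rx, ry, rz], "delta_pos": [x, y, z], "grip": grip}, ...]. A call has 1 to 20 rows; each row shifts and turns the commanded pose from where the row before left it, along the tool's axes as they then stand; what a row does not reach is not made up. A row lasts 1/10 s, in which the tool goes at most 50 mm and 8.59 degrees, less where a joint would pass 70% of its speed; a pose out of reach is approached as far as the arm can. A call with a gripper value outside its range is refused whole. The fingers move at their own pace and stop on an object; the grip force is fixed at half the most. Time passes only in rows, so rows that do not move let the fingers close. It gives the time, the measured TCP pose, the force and the opening at its end, in the units of the state.
- robot.get_obs(): the state, without advancing time (a new reading comes with each control period).
- robot.snapshot(name): name is "scene" or "top"; returns the picture (480x640x3 uint8, red, green, blue); there is no depth.
- robot.camera_model(name): a dict with "vertical_fov" (degrees; the focal length in pixels is half the picture's height over the tangent of half this angle, whatever the lens; pixels are square), "cx", "cy" (the principal point, pixels), "R" (3x3) and "t" (3): a world point X has camera coordinates R X + t. Camera axes: x right, y down, z forward; pixel columns grow to the right and rows downward; lengths in mm; the calibration is good to about 2 mm. A picture is of the moment at which its call begins. camera_model takes no time and is no camera call.
- robot.hand_in(): hands the job in, once; it reports no verdict.
Trained networks look in the newest picture that a camera, given by its name, has taken for a name from the list of things; names that differ only in an ending like _2 or _b are one class to them, and where a whole thing is asked for, a point or a joint stands for the part that bears it (a point fixed in the world has none). Each returns a list of dicts, best first, with "confidence" (0 to 1); they miss things now and then, are a little off and sometimes report something else, mostly with a low value. They report only what shows in the picture. A call takes as long as a camera call. They do not tell look-alikes from the thing itself.
- robot.regions_of(camera, query): "pixels" (480x640 bool, what is visible of it) and "location" ([row, column] in pixels, amid what is visible of it).
The state is a dict: "time_s": time; "joints": joint angles; "joint_velocities": joint speeds; "joint_torque": joint torques, N m; "tcp_pos": TCP position; "orientation": TCP orientation; "wrist_force": force on the tool from outside, world axes, zero at the start; "torque": the same for the moment, N m; "width": opening from 0.0 (shut) to 1.0 (fully open).
Only numpy, scipy, OpenCV 4.12 (cv2) and the standard library are available. Lean on these libraries where they do the work, as an engineer would, in place of code of your own. Each camera call takes 0.05 s, during which the arm holds its last target. There are 200 camera calls.

TASK

A brass lamp foot is on the check scale against its master weight. Slide the scale's top cover fully shut, and only then ease the arrest lever all the way over to free the beam; leave it free for at least two seconds so that it tips and comes to rest. Then ease the lever fully back so that the beam is locked level again, with both loads still in their places on the pans, the cover shut and the other things on the bench left alone.

Things in the scene. Friction and masses are not known exactly. Their poses are not given: they have to be found in the camera images.
- scale: Over-under check scale fixed to the bench: grey base 160 (x) x 370 (y) x 30 mm high, on it a clear case 148 x 352 mm. Origin: centre of the underside. Its lever sticks out of the front (-x) face, towards the robot; y along the beam, z up. Two cover rails, top at z = 187 mm, run along x at y = +-175 mm from x = -75 to +165 mm.
- cover (a joint): Sliding clear top cover of the case (136 x 338 mm pane with aluminium edges, top face at z = 182 mm): metres it stands open, 0 = fully shut, up to 0.09 = open. It opens along the scale's +x (away from the lever); pull it along the scale's -x to shut it. Slides with about 1.5 N of friction and stays where it is left.
- cover_knob (a point): Centre of the top of the cover's upright black knob, a cylinder of 20 mm diameter that stands 32 mm above the pane. Its axes are those of the scale; when shut it is at x = -50, y = 0, z = 214 mm of the scale.
- arrest (a joint): Arrest lever, a flat steel bar that swings level out of a slot in the front of the base about a vertical axis: 0 = beam arrested (lever swung 0.6 rad to the robot's right, the scale's -y), 1.2 rad = beam fully free (lever 0.6 rad to the scale's +y). It has a stop at each end, moves with about 2 N at its knob and stays where it is left.
- arrest_knob (a point): Centre of the top of the lever's upright black end knob, a cylinder of 16 mm diameter from z = 19 to 71 mm, 100 mm from the lever's axis. The bar below it is 12 mm wide, z = 13 to 21 mm. The point turns with the lever; its own +x points from the knob to the lever's axis.
- arrest_pivot (a point): The lever's vertical axis: x = -60, y = 0, z = 17 mm in the scale's frame.
- beam (a joint): Tilt of the steel beam inside the case (rad): 0 = level, positive = the +y end up, stops at +-0.10. While arrested, two pads under the beam hold it level; freed, it tips slowly to the heavier side and rests on its stop.
- foot: Brass lamp foot being weighed, on one of the pans (either one): a dome of 80 mm diameter and 42 mm height with an 18 mm stub on top. Origin: centre of its underside. The pans are 92 mm discs at y = +-105 mm of the scale, top at z = 100 mm when level.
- master: Steel master weight on the other pan: cylinder of 48 mm diameter with a grip, 46 mm high. Origin: centre of its underside.
- spare_foot: Bystander: another brass lamp foot, the same shape (80 mm diameter, 42 mm high), standing on the bench beside the scale's -y end. Origin: centre of its underside.
- shade: Bystander: clear glass lamp shade standing on its narrow end (80 mm wide at the bottom, 112 mm at the rim, 110 mm high) beside the scale's +y end. Origin: centre of its underside.
- screwdriver: Bystander: screwdriver lying on the bench in front of the shade. Origin: on the bench below its middle, x along it towards the tip.
Things that resemble listed ones, but are neither listed nor needed, are in the scene too. There is more than one size of the master; the job needs the smaller. What is shaped like the foot but red is not meant.

How it is judged (in metres and radians):
On the way, in this order (a step that is already met when the one before it is completed fails the run):
1. the cover is fully shut while the beam is still arrested (value of joint cover below 0.005 m and value of joint arrest below 0.1 rad), for 0.2 s.
2. the lever is fully over, the beam has tipped and stays at rest (value of joint arrest above 1.1 rad and (value of joint beam above 0.07 rad or value of joint beam below -0.07 rad) and velocity of joint beam between -0.03 and 0.03 rad/s and value of joint cover below 0.005 m), for 1 s.
At the end, for the whole second after the job is handed in: The arrest lever is fully back (within 0.07 rad of its stop), the beam is level within 0.015 rad and still, the cover is shut within 5 mm, and the lamp foot and the master weight stand on their pans within 8 mm of where they began, upright (value of joint arrest below 0.07 rad and value of joint beam between -0.015 and 0.015 rad and velocity of joint beam between -0.03 and 0.03 rad/s and value of joint cover below 0.005 m and distance of each of foot, master from where it was at the start of the episode below 0.008 m and angle between each of foot, master's own z axis and vertical below 0.05 rad); the robot touches nothing.
It fails at once if the beam is freed while the cover is open (value of joint arrest above 0.2 rad and value of joint cover above 0.01 m).
It fails at once if the lever is slammed (faster than 4 rad/s) (velocity of joint arrest above 4 rad/s or velocity of joint arrest below -4 rad/s).
It fails at once if a load is shifted on its pan (distance of any of foot, master from where it was at the start of the episode above 0.025 m).
It fails at once if a bystander is moved by more than 20 mm (distance of any of spare_foot, shade, screwdriver from where it was at the start of the episode above 0.02 m).
It also fails if it takes over 58 s, if anything falls off the work surface, if the arm or the gripper's body presses on something with over 40 N, if the wrist force passes 120 N, or if a joint passes its speed limit or range.

## Working session

There is one attempt and no reset: what is moved stays moved. The work goes in short steps, Python scripts to look and compute and a shell command to move; the robot and the scene stay as the last step left them, time stands still between calls to the robot, and variables do not carry over. Pictures are saved under pics/ and viewed, on a budget of 10 in all, crops included, one or two more only if the job needs it, and the job is handed in when it is done.

```bash
mkdir -p pics
python3 - <<'E'
from cell import robot
import cv2, numpy as np
for n in ("scene","top"):
    im=robot.snapshot(n); cv2.imwrite(f"pics/{n}0.png",im[:,:,::-1])
    m=robot.camera_model(n); print(n,m)
    for q in ("scale","cover","cover_knob","arrest_knob","arrest","foot","master"):
        for d in robot.regions_of(n,q)[:3]: print(n,q,round(d["confidence"],2),d["location"],d["pixels"].sum())
o=robot.get_obs(); print(o["time_s"],o["tcp_pos"],o["orientation"],o["width"],o["wrist_force"])
E
```

```text
scene {'vertical_fov': 45.40601340693638, 'cx': 312.0408832110782, 'cy': 241.04088413907309, 'R': array([[-0.40124045, -0.91596358, -0.00410088],
       [-0.88009243,  0.38676006, -0.275416  ],
       [ 0.25385708, -0.10689889, -0.96131639]]), 't': array([ 279.03701443,  489.44457803, 1158.44911519])}
scene scale 0.58 [195.5, 315.8] 22233
scene scale 0.42 [205.1, 341.9] 1451
scene cover 0.71 [177.6, 305.3] 11025
scene cover_knob 0.73 [177.2, 303.5] 10961
scene arrest_knob 0.62 [256.0, 373.0] 234
scene arrest_knob 0.17 [186.2, 364.8] 323
scene arrest 0.59 [253.9, 370.4] 271
scene arrest 0.52 [174.9, 303.3] 10986
scene foot 0.81 [335.9, 346.4] 1096
scene foot 0.61 [242.3, 283.5] 786
scene master 0.94 [265.8, 439.1] 865
scene master 0.71 [189.2, 365.5] 349
scene master 0.57 [205.1, 336.4] 1498
top {'vertical_fov': 43.65071186718028, 'cx': 325.9795468168587, 'cy': 240.68688305732766, 'R': array([[-0.00804148, -0.99994728,  0.00638483],
       [-0.99438858,  0.00732292, -0.10553539],
       [ 0.10548307, -0.00719766, -0.99439505]]), 't': array([  63.24096862,  569.52166894, 1346.81677129])}
top scale 0.89 [201.6, 347.6] 19089
top cover 0.85 [188.5, 342.2] 10782
top cover_knob 0.73 [274.0, 370.5] 198
top cover_knob 0.62 [189.9, 339.9] 10815
top arrest_knob 0.77 [274.4, 374.2] 176
top arrest_knob 0.28 [234.6, 304.8] 524
top arrest 0.74 [272.9, 373.5] 206
top foot 0.79 [236.4, 301.6] 549
top foot 0.62 [335.1, 323.3] 976
top master 0.73 [311.2, 430.0] 771
top master 0.49 [215.3, 394.3] 221
0.8 [ 212.0541505  -507.51993433  205.54340759] [[-9.22686031e-01  3.83410242e-05  3.85552184e-01]
 [-3.85552185e-01 -1.68481817e-04 -9.22686016e-01]
 [ 2.95818057e-05 -9.99999985e-01  1.70238285e-04]] 1.003403643287816 [-0.45010921 -0.51592992 -0.05064498]
```

View pics/scene0.png

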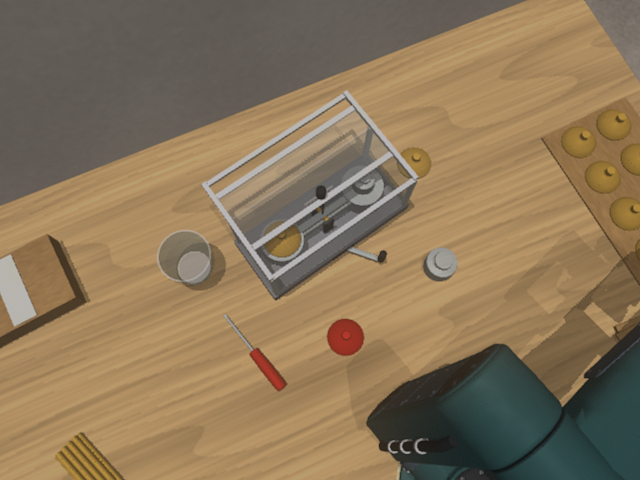

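View pics/top0.png

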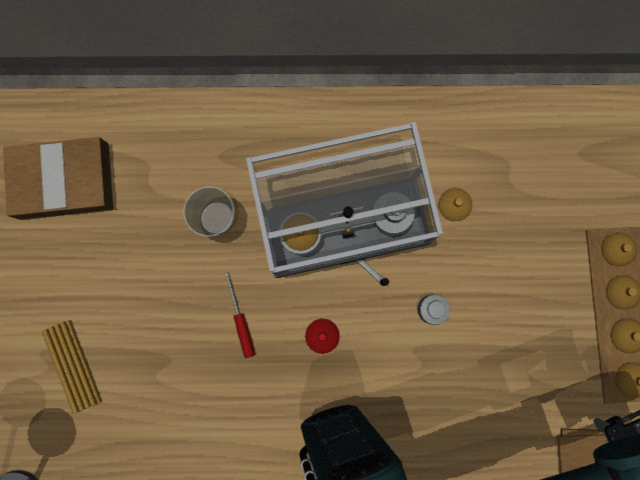

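Scene view: the cover knob is at about (321,191), the lever knob at about (382,256), swung to the robot's right, so arrested. The top view shows them at (348,212) and (384,282). The cover's front bar stands well behind the front of the case, so it is open. A second dark object at top (348,232) needs checking in an enlarged crop. The foot is on the +y pan and the master on the -y pan. The bench weight at top (434,310) and the red dome at (322,336) are look-alikes.

Run:
```python
import cv2, numpy as np
a=cv2.imread("pics/scene0.png")[165:275,290:400]; b=cv2.imread("pics/top0.png")[190:300,300:410]
f=lambda i:cv2.resize(i,(390,390),interpolation=cv2.INTER_CUBIC)
cv2.imwrite("pics/crop.png",np.hstack([f(a),f(b)]))
for n,r0,c0,i in(("scene",165,290,a),("top",190,300,b)):
    k=(i.max(2)<45).astype(np.uint8)
    N,l,s,c=cv2.connectedComponentsWithStats(k)
    for j in range(1,N):
        if s[j,4]>15: print(n,s[j]+[c0,r0,0,0,0],c[j]+[c0,r0])
```

```text
top [343 206  11  12  92] [347.57608696 211.64130435]
top [342 231  12   7  54] [347.72222222 234.53703704]
top [339 256  35   9  49] [354.83673469 260.04081633]
top [380 278   9   8  46] [383.82608696 281.52173913]
```

View pics/crop.png

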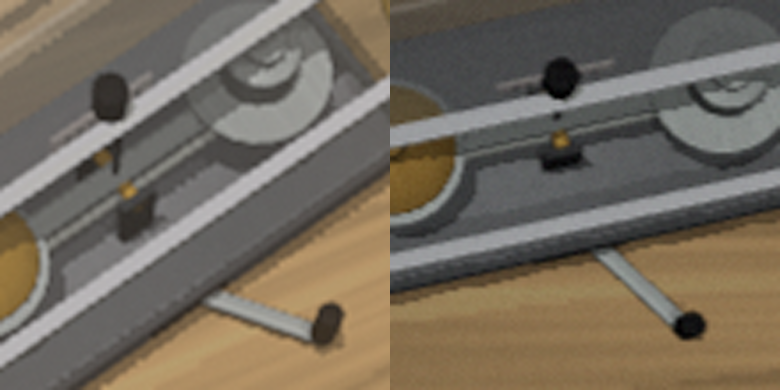

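The crop confirms it: the upright knob on the pane behind the cover's front bar is the cover knob, the dark block with the brass dot is the beam's post, and the lever knob is at its bar's end. Triangulating, and fitting the scale pose to the two knobs plus the rail ends.

```bash
cat > h.py <<'E'
import numpy as np, cv2
from cell import robot
def P(n):
    m=robot.camera_model(n); f=240/np.tan(np.radians(m["vertical_fov"]/2))
    return np.array([[f,0,m["cx"]],[0,f,m["cy"]],[0,0,1]])@np.c_[m["R"],m["t"]]
def tri(a,b):
    X=cv2.triangulatePoints(P("scene"),P("top"),np.array(a,float),np.array(b,float)); return (X[:3]/X[3]).ravel()
def proj(n,X):
    p=P(n)@np.r_[X,1]; return p[:2]/p[2]
def plane(n,uv,z):
    M=P(n); A=M[:,:2]; H=np.c_[A,M[:,2]*z+M[:,3]]; w=np.linalg.solve(H,np.r_[uv,1]); return w[:2]/w[2]
E
python3 - <<'E'
from h import *
from scipy.optimize import least_squares
ck=((320.7,189.2),(348.2,211.3)); ak=((382.8,253.8),(384.2,281.2))
for p,z in((ck,214),(ak,71)):
    print(tri(*p),plane("scene",p[0],z),plane("top",p[1],z))
# rail ends by top view, z=187 (approx px), front bar/back bar outer corners
L=[("top",(272,272)),("top",(438.5,237)),("top",(250,160)),("top",(414.5,125)),("scene",(277,278)),("scene",(413,182)),("scene",(206,185)),("scene",(347,95))]
for n,u in L: print(n,u,plane(n,u,187))
def sc(q,X):
    c,s=np.cos(q[2]),np.sin(q[2]); return np.array([q[0]+c*X[0]-s*X[1],q[1]+s*X[0]+c*X[1],X[2]])
def res(q):
    K=sc(q,[-50+q[3],0,214]); a=q[4]-.6
    A=sc(q,[-60-100*np.cos(a),100*np.sin(a),71])
    r=[]
    for i,n in enumerate(("scene","top")): r+=list(proj(n,K)-ck[i])+list(proj(n,A)-ak[i])
    return np.array(r)
x=least_squares(res,[600,-50,.2,60,0],x_scale=[10,10,.1,10,.1])
q=x.x; print(q,res(q).round(1))
for X in([-75,175,187],[-75,-175,187],[165,175,187],[165,-175,187],[-80,185,0],[-80,-185,0]): print(X,sc(q,X).round(),proj("top",sc(q,X)).round(1),proj("scene",sc(q,X)).round(1))
E
```

```text
[610.19159843  16.44672381 212.75383423] [610.6070332   17.97812611] [609.22283194  15.28218651]
[475.13168558 -69.61229141  61.57264113] [473.63864813 -67.12796483] [474.49171881 -69.02220677]
top (272, 272) [490.48406466 169.61483728]
top (438.5, 237) [ 559.19669972 -169.34052321]
top (250, 160) [721.75529516 215.27995858]
top (414.5, 125) [ 793.75610062 -125.93101735]
scene (277, 278) [489.27203259 161.86877199]
scene (413, 182) [ 560.25717195 -160.28507653]
scene (206, 185) [719.81123558 218.16447136]
scene (347, 95) [ 789.14579735 -121.1914658 ]
[6.09785912e+02 1.65895461e+01 5.25108315e-01 5.01796990e+01
 5.47879023e-01] [ 0.8  0.   0.3 -0.4 -0.7 -0.4 -0.4  0.2]
[-75, 175, 187] [457. 130. 187.] [291.4 288.4] [299.  286.7]
[-75, -175, 187] [ 633. -172.  187.] [439.  201.4] [402.4 149.1]
[165, 175, 187] [665. 251. 187.] [232.6 187.3] [200.4 215.3]
[165, -175, 187] [840. -52. 187.] [378.6 103.5] [306.7  86.9]
[-80, 185, 0] [448. 137.   0.] [292.9 294.6] [300.3 308.6]
[-80, -185, 0] [ 633. -184.    0.] [428.4 214.6] [394.8 181.5]
```

Run:
```python
from h import *
from scipy.optimize import least_squares
ck=((320.7,189.2),(348.2,211.3)); ak=((382.8,253.8),(384.2,281.2))
C=[([-75,175,187],"top",(272,271)),([-75,-175,187],"top",(438.5,236)),([165,175,187],"top",(250,160)),([165,-175,187],"top",(414.5,125)),([165,175,187],"scene",(206,185)),([165,-175,187],"scene",(347,95))]
def sc(q,X):
    c,s=np.cos(q[2]),np.sin(q[2]); return np.array([q[0]+c*X[0]-s*X[1],q[1]+s*X[0]+c*X[1],X[2]])
def lev(q,a): a=a-.6; return sc(q,[-60-100*np.cos(a),100*np.sin(a),71])
def res(q):
    K=sc(q,[-50+q[3],0,214]); A=lev(q,0); r=[]
    for i,n in enumerate(("scene","top")): r+=list(proj(n,K)-ck[i])+list(proj(n,A)-ak[i])
    return np.r_[r,np.concatenate([.5*(proj(n,sc(q,X))-u) for X,n,u in C])]
q=least_squares(res,[600,-50,.2,60],x_scale=[10,10,.1,10]).x; print(q,res(q).round(1))
print("knob",sc(q,[-50+q[3],0,214]),"shut",sc(q,[-50,0,214]))
for a in(0,.3,.6,.9,1.2): print("lev",a,lev(q,a))
o=robot.get_obs();print(o["tcp_pos"],o["joints"],o["wrist_force"])
np.save("q.npy",q)
```

```text
[5.99870586e+02 1.48591708e+01 2.02993201e-01 6.02219937e+01] [ 0.7  0.1  1.3  0.5 -0.8 -0.3  0.1  1.3 -0.4  0.3  0.6 -0.1 -1.  -1.1
 -0.7 -0.7 -0.9 -1.2 -0.3 -1.7]
knob [609.8826967   16.91994492 214.        ] shut [550.89720917   4.77907219 214.        ]
lev 0 [471.64689379 -69.18077327  71.        ]
lev 0.3 [453.48817227 -45.44196432  71.        ]
lev 0.6 [443.15578074 -17.39714479  71.        ]
lev 0.9 [441.57268096  12.44852512  71.        ]
lev 1.2 [448.88028651  41.42902061  71.        ]
[ 212.0541505  -507.51993433  205.54340759] [-7.32294945e+01  4.99497136e+00  7.85324067e+01 -6.86368103e-04
  9.64627453e+01 -5.90759683e+00] [-0.45010921 -0.51592992 -0.05064498]
```

```bash
python3 -m crank '[{"rot":[0,0.0965,0],"delta_pos":[0,-0.04,0],"grip":1},{"rot":[0,0.0965,0],"delta_pos":[0,-0.04,0],"grip":1},{"rot":[0,0,0],"delta_pos":[-0.029,0,-0.024],"grip":1},{"rot":[0,0,0],"delta_pos":[-0.029,0,-0.024],"grip":1},{"rot":[0,0,0],"delta_pos":[-0.029,0,-0.024],"grip":1},{"rot":[0,0,0],"delta_pos":[-0.029,0,-0.024],"grip":1},{"rot":[0,0,0],"delta_pos":[-0.029,0,-0.024],"grip":1},{"rot":[0,0,0],"delta_pos":[-0.029,0,-0.024],"grip":1},{"rot":[0,0,0],"delta_pos":[-0.029,0,-0.024],"grip":1},{"rot":[0,0,0],"delta_pos":[-0.029,0,-0.024],"grip":1},{"rot":[0,0,0],"delta_pos":[-0.029,0,-0.024],"grip":1},{"rot":[0,0,0],"delta_pos":[-0.029,0,-0.024],"grip":1},{"rot":[0,0,0],"delta_pos":[-0.029,0,-0.024],"grip":1},{"rot":[0,0,0],"delta_pos":[-0.029,0,-0.024],"grip":1},{"rot":[0,0,0],"delta_pos":[-0.029,0,-0.024],"grip":1},{"rot":[0,0,0],"delta_pos":[-0.029,0,-0.024],"grip":1},{"rot":[0,0,0],"delta_pos":[-0.029,0,-0.024],"grip":1},{"rot":[0,0,0],"delta_pos":[-0.029,0,-0.024],"grip":1},{"rot":[0,0,0],"delta_pos":[-0.029,0,-0.024],"grip":1},{"rot":[0,0,0],"delta_pos":[-0.029,0,-0.024],"grip":1}]'
cat > st.py <<'E'
from h import *
q=np.load("q.npy"); o=robot.get_obs(); p=o["tcp_pos"]; c,s=np.cos(q[2]),np.sin(q[2]); d=p[:2]-q[:2]
print("t",round(o["time_s"],2),"tcp",p.round(1),"in scale x,y",(c*d[0]+s*d[1]).round(1),(-s*d[0]+c*d[1]).round(1),"F",o["wrist_force"].round(1),"w",round(o["width"],3))
R=o["orientation"]; print("tool z yaw err deg",np.degrees(np.arctan2(R[1,2],R[0,2])-q[2]+np.pi/2).round(2),"tool y",R[:,1].round(3))
E
python3 st.py
```

```text
time_s: 2.8
tcp_pos: [637.1, 22.1, 285.5]
orientation: [[-0.979, 0.0, 0.201], [-0.201, -0.0, -0.979], [-0.0, -1.0, 0.0]]
wrist_force: [0.8, -0.2, 0.7]
width: 0.007
t 2.8 tcp [637.1  22.1 285.5] in scale x,y 38.0 -0.4 F [ 0.8 -0.2  0.7] w 0.007
tool z yaw err deg -0.01 tool y [ 0. -0. -1.]
```

```bash
python3 -m crank '[{"rot":[0,0,0],"delta_pos":[-0.005,0.02,0],"grip":1},{"rot":[0,0,0],"delta_pos":[0,0.02,0],"grip":1},{"rot":[0,0,0],"delta_pos":[0,0.015,0],"grip":1},{"rot":[0,0,0],"delta_pos":[0,0.01,0],"grip":1},{"rot":[0,0,0],"delta_pos":[0,0,0],"grip":1}]'
python3 - <<'E'
from h import *
a=robot.snapshot("scene")[130:250,250:370]; b=robot.snapshot("top")[150:270,290:410]
f=lambda i:cv2.resize(i[:,:,::-1],(390,390),interpolation=cv2.INTER_CUBIC)
cv2.imwrite("pics/c2.png",np.hstack([f(a),f(b)]))
E
```

```text
time_s: 3.3
tcp_pos: [640.3, 21.5, 218.6]
orientation: [[-0.98, -0.003, 0.201], [-0.201, 0.0, -0.98], [0.003, -1.0, -0.001]]
wrist_force: [-0.5, 0.2, 0.2]
width: 0.006
```

View pics/c2.png

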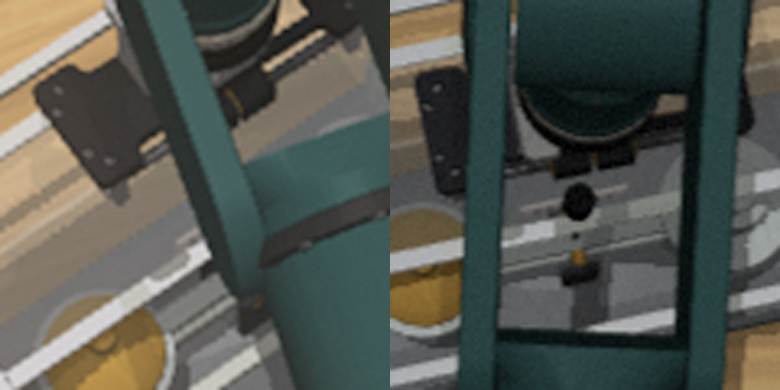

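The top view shows the fingers directly behind the cover knob, with a small gap at crop (578,180). I'll lower them and pull the cover shut.

```bash
python3 -m crank '[{"rot":[0,0,0],"delta_pos":[0,0.012,0],"grip":1},{"rot":[0,0,0],"delta_pos":[0,0.010,0],"grip":1},{"rot":[0,0,0],"delta_pos":[0,0,0],"grip":1}]'; python3 st.py
python3 -m crank '[{"rot":[0,0,0],"delta_pos":[0.006,0,0],"grip":1},{"rot":[0,0,0],"delta_pos":[0.006,0,0],"grip":1},{"rot":[0,0,0],"delta_pos":[0.006,0,0],"grip":1},{"rot":[0,0,0],"delta_pos":[0.006,0,0],"grip":1},{"rot":[0,0,0],"delta_pos":[0.006,0,0],"grip":1}]'; python3 st.py
```

```text
time_s: 3.7
tcp_pos: [640.2, 21.7, 196.1]
orientation: [[-0.98, -0.004, 0.201], [-0.201, 0.0, -0.98], [0.004, -1.0, -0.001]]
wrist_force: [-0.0, 0.2, 0.1]
width: 0.002
t 3.7 tcp [640.2  21.7 196.1] in scale x,y 40.9 -1.4 F [-0.   0.2  0.1] w 0.002
tool z yaw err deg -0.02 tool y [-0.004  0.    -1.   ]
time_s: 4.2
tcp_pos: [611.6, 15.6, 198.9]
orientation: [[-0.98, 0.001, 0.201], [-0.201, -0.0, -0.98], [-0.001, -1.0, 0.001]]
wrist_force: [2.2, 0.8, -0.5]
width: 0.002
t 4.2 tcp [611.6  15.6 198.9] in scale x,y 11.7 -1.7 F [ 2.2  0.8 -0.5] w 0.002
tool z yaw err deg -0.01 tool y [ 0.001 -0.    -1.   ]
```

```bash
python3 -m crank '[{"rot":[0,0,0],"delta_pos":[0.006,0,0],"grip":1},{"rot":[0,0,0],"delta_pos":[0.006,0,0],"grip":1},{"rot":[0,0,0],"delta_pos":[0.006,0,0],"grip":1},{"rot":[0,0,0],"delta_pos":[0.006,0,0],"grip":1},{"rot":[0,0,0],"delta_pos":[0.005,0,0],"grip":1},{"rot":[0,0,0],"delta_pos":[0.004,0,0],"grip":1},{"rot":[0,0,0],"delta_pos":[0.002,0,0],"grip":1},{"rot":[0,0,0],"delta_pos":[0,0,0],"grip":1}]'; python3 st.py
```

```text
time_s: 5.0
tcp_pos: [577.0, 8.8, 198.5]
orientation: [[-0.98, -0.001, 0.201], [-0.201, 0.0, -0.98], [0.001, -1.0, -0.0]]
wrist_force: [0.7, 0.2, 0.1]
width: 0.005
t 5.0 tcp [577.    8.8 198.5] in scale x,y -23.6 -1.3 F [0.7 0.2 0.1] w 0.005
tool z yaw err deg -0.01 tool y [-0.001  0.    -1.   ]
```

```bash
python3 -m crank '[{"rot":[0,0,0],"delta_pos":[0.003,0,0],"grip":1},{"rot":[0,0,0],"delta_pos":[0.003,0,0],"grip":1},{"rot":[0,0,0],"delta_pos":[0.002,0,0],"grip":1}]';python3 st.py; python3 -m crank '[{"rot":[0,0,0],"delta_pos":[0.002,0,0],"grip":1},{"rot":[0,0,0],"delta_pos":[0.002,0,0],"grip":1},{"rot":[0,0,0],"delta_pos":[0,0,0],"grip":1}]'; python3 st.py
```

```text
time_s: 5.3
tcp_pos: [572.8, 8.0, 198.5]
orientation: [[-0.979, 0.008, 0.202], [-0.202, 0.002, -0.979], [-0.008, -1.0, -0.0]]
wrist_force: [12.7, 2.0, -3.9]
width: 0.006
t 5.3 tcp [572.8   8.  198.5] in scale x,y -27.9 -1.3 F [12.7  2.  -3.9] w 0.006
tool z yaw err deg 0.03 tool y [ 0.008  0.002 -1.   ]
time_s: 5.6
tcp_pos: [572.7, 8.0, 198.6]
orientation: [[-0.979, 0.017, 0.203], [-0.203, 0.003, -0.979], [-0.017, -1.0, 0.0]]
wrist_force: [19.2, 3.7, -6.7]
width: 0.009
t 5.6 tcp [572.7   8.  198.6] in scale x,y -28.0 -1.2 F [19.2  3.7 -6.7] w 0.009
tool z yaw err deg 0.07 tool y [ 0.017  0.003 -1.   ]
```

```bash
python3 -m crank '[{"rot":[0,0,0],"delta_pos":[-0.006,0,0],"grip":1},{"rot":[0,0,0],"delta_pos":[-0.008,0,0],"grip":1},{"rot":[0,0,0],"delta_pos":[0,-0.02,0],"grip":1},{"rot":[0,0,0],"delta_pos":[0,-0.03,0],"grip":1},{"rot":[0,0,0],"delta_pos":[0,-0.03,0],"grip":1},{"rot":[0,0,0],"delta_pos":[0.024,0,0.011],"grip":0.2},{"rot":[0,0,0],"delta_pos":[0.024,0,0.011],"grip":0.2},{"rot":[0,0,0],"delta_pos":[0.024,0,0.011],"grip":0.2},{"rot":[0,0,0],"delta_pos":[0.024,0,0.011],"grip":0.2},{"rot":[0,0,0],"delta_pos":[0.024,0,0.011],"grip":0.2},{"rot":[0,0,0],"delta_pos":[0,0,0],"grip":0.2}]'; python3 st.py
python3 - <<'E'
from h import *
a=robot.snapshot("scene")[60:360,180:480]; b=robot.snapshot("top")[80:380,200:500]
f=lambda i:cv2.resize(i[:,:,::-1],(395,395),interpolation=cv2.INTER_CUBIC)
cv2.imwrite("pics/c3.png",np.hstack([f(a),f(b)]))
q=np.load("q.npy"); c,s=np.cos(q[2]),np.sin(q[2])
for z in (214,):
  for x in(-50,-44): 
    X=[q[0]+c*x,q[1]+s*x,z]; print(proj("top",X),proj("scene",X))
E
```

```text
time_s: 6.7
tcp_pos: [471.0, -70.1, 278.9]
orientation: [[-0.98, -0.001, 0.199], [-0.199, -0.001, -0.98], [0.001, -1.0, 0.0]]
wrist_force: [-0.1, -0.3, 1.5]
width: 0.4
t 6.7 tcp [471.  -70.1 278.9] in scale x,y -143.4 -57.2 F [-0.1 -0.3  1.5] w 0.4
tool z yaw err deg -0.18 tool y [-0.001 -0.001 -1.   ]
[353.82876713 240.26772422] [339.74466477 213.47009131]
[353.18301384 237.33615958] [337.89176155 211.03639307]
```

View pics/c3.png

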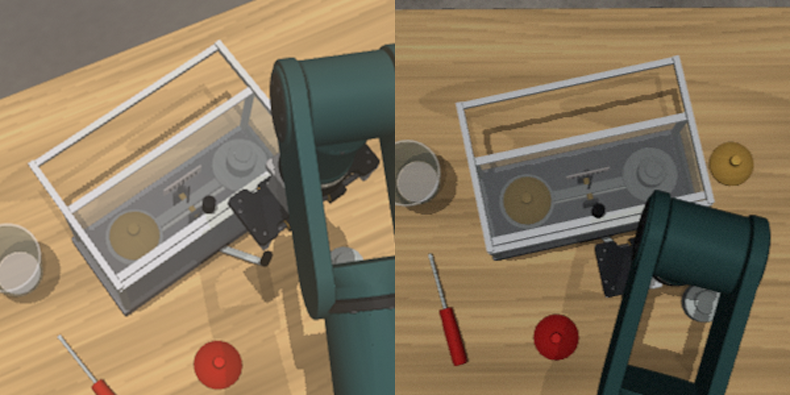

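The cover is shut: its front bar meets the case front, and the knob at top (354,239.5) matches the predicted shut position (353.8,240.3). The lever knob hasn't moved. Lowering the fingers around it.

```bash
python3 -m crank '[{"rot":[0,0,0],"delta_pos":[0,0.045,0],"grip":0.2},{"rot":[0,0,0],"delta_pos":[0,0.045,0],"grip":0.2},{"rot":[0,0,0],"delta_pos":[0,0.045,0],"grip":0.2},{"rot":[0,0,0],"delta_pos":[0,0.045,0],"grip":0.2},{"rot":[0,0,0],"delta_pos":[0,0.02,0],"grip":0.2},{"rot":[0,0,0],"delta_pos":[0,0.01,0],"grip":0.2},{"rot":[0,0,0],"delta_pos":[0,0,0],"grip":0.2}]'; python3 st.py; python3 -m crank '[{"rot":[0,0,0],"delta_pos":[0,0.012,0],"grip":0.2},{"rot":[0,0,0],"delta_pos":[0,0.01,0],"grip":0.2},{"rot":[0,0,0],"delta_pos":[0,0,0],"grip":0.5},{"rot":[0,0,0],"delta_pos":[0,0,0],"grip":0.5},{"rot":[0,0,0],"delta_pos":[0,0,0],"grip":0.5}]'; python3 st.py
```

```text
time_s: 7.5
tcp_pos: [472.5, -68.2, 67.0]
orientation: [[-0.979, -0.003, 0.202], [-0.202, 0.001, -0.979], [0.003, -1.0, -0.002]]
wrist_force: [-0.5, 0.5, 0.7]
width: 0.4
t 7.5 tcp [472.5 -68.2  67. ] in scale x,y -141.5 -55.7 F [-0.5  0.5  0.7] w 0.4
tool z yaw err deg 0.04 tool y [-0.003  0.001 -1.   ]
time_s: 8.0
tcp_pos: [473.5, -69.1, 47.1]
orientation: [[-0.98, 0.001, 0.201], [-0.201, -0.0, -0.98], [-0.001, -1.0, 0.001]]
wrist_force: [0.5, -0.0, -0.1]
width: 0.255
t 8.0 tcp [473.5 -69.1  47.1] in scale x,y -140.7 -56.8 F [ 0.5 -0.  -0.1] w 0.255
tool z yaw err deg -0.02 tool y [ 0.001 -0.    -1.   ]
```

```bash
python3 -m crank '[{"rot":[0,0,0],"delta_pos":[0,0.01,0],"grip":0.5},{"rot":[0,0,0],"delta_pos":[0.0026,0,-0.0042],"grip":0.5},{"rot":[0,0,0],"delta_pos":[0.0026,0,-0.0042],"grip":0.5},{"rot":[0,0,0],"delta_pos":[0.0022,0,-0.0045],"grip":0.5},{"rot":[0,0,0],"delta_pos":[0.0022,0,-0.0045],"grip":0.5},{"rot":[0,0,0],"delta_pos":[0.0017,0,-0.0047],"grip":0.5},{"rot":[0,0,0],"delta_pos":[0.0017,0,-0.0047],"grip":0.5},{"rot":[0,0,0],"delta_pos":[0.0012,0,-0.0049],"grip":0.5},{"rot":[0,0,0],"delta_pos":[0.0012,0,-0.0049],"grip":0.5},{"rot":[0,0,0],"delta_pos":[0.0008,0,-0.005],"grip":0.5},{"rot":[0,0,0],"delta_pos":[0.0008,0,-0.005],"grip":0.5},{"rot":[0,0,0],"delta_pos":[0.0002,0,-0.005],"grip":0.5},{"rot":[0,0,0],"delta_pos":[0.0002,0,-0.005],"grip":0.5}]'; python3 st.py
```

```text
time_s: 9.3
tcp_pos: [444.6, -16.5, 36.5]
orientation: [[-0.979, 0.0, 0.202], [-0.202, -0.0, -0.979], [-0.0, -1.0, 0.0]]
wrist_force: [-1.0, -2.5, 0.2]
width: 0.249
t 9.3 tcp [444.6 -16.5  36.5] in scale x,y -158.4 0.6 F [-1.  -2.5  0.2] w 0.249
tool z yaw err deg -0.0 tool y [ 0. -0. -1.]
```

```bash
python3 -m crank '[{"rot":[0,0,0],"delta_pos":[-0.0002,0,-0.005],"grip":0.5},{"rot":[0,0,0],"delta_pos":[-0.0002,0,-0.005],"grip":0.5},{"rot":[0,0,0],"delta_pos":[-0.0008,0,-0.005],"grip":0.5},{"rot":[0,0,0],"delta_pos":[-0.0008,0,-0.005],"grip":0.5},{"rot":[0,0,0],"delta_pos":[-0.0012,0,-0.0049],"grip":0.5},{"rot":[0,0,0],"delta_pos":[-0.0012,0,-0.0049],"grip":0.5},{"rot":[0,0,0],"delta_pos":[-0.0017,0,-0.0047],"grip":0.5},{"rot":[0,0,0],"delta_pos":[-0.0017,0,-0.0047],"grip":0.5},{"rot":[0,0,0],"delta_pos":[-0.0022,0,-0.0045],"grip":0.5},{"rot":[0,0,0],"delta_pos":[-0.0022,0,-0.0045],"grip":0.5},{"rot":[0,0,0],"delta_pos":[-0.0026,0,-0.0042],"grip":0.5},{"rot":[0,0,0],"delta_pos":[0,0,0],"grip":0.5}]'; python3 st.py;  python3 -m crank '[{"rot":[0,0,0],"delta_pos":[-0.002,0,-0.0035],"grip":0.5},{"rot":[0,0,0],"delta_pos":[-0.001,0,-0.002],"grip":0.5},{"rot":[0,0,0],"delta_pos":[0,0,0],"grip":0.5}]'; python3 st.py
```

```text
time_s: 10.5
tcp_pos: [449.0, 38.2, 36.5]
orientation: [[-0.979, 0.001, 0.202], [-0.202, 0.001, -0.979], [-0.001, -1.0, -0.001]]
wrist_force: [-0.1, -0.0, -1.2]
width: 0.252
t 10.5 tcp [449.   38.2  36.5] in scale x,y -143.1 53.3 F [-0.1 -0.  -1.2] w 0.252
tool z yaw err deg 0.03 tool y [ 0.001  0.001 -1.   ]
time_s: 10.8
tcp_pos: [450.6, 43.6, 36.5]
orientation: [[-0.979, 0.0, 0.202], [-0.202, 0.0, -0.979], [-0.0, -1.0, -0.0]]
wrist_force: [-0.0, -1.0, 0.7]
width: 0.252
t 10.8 tcp [450.6  43.6  36.5] in scale x,y -140.4 58.3 F [-0.  -1.   0.7] w 0.252
tool z yaw err deg -0.0 tool y [ 0.  0. -1.]
```

```bash
python3 -m crank '[{"rot":[0,0,0],"delta_pos":[0,0,-0.002],"grip":0.5},{"rot":[0,0,0],"delta_pos":[0,0,-0.002],"grip":0.5},{"rot":[0,0,0],"delta_pos":[0,0,0],"grip":0.5}]'; python3 st.py;  python3 -m crank '[{"rot":[0,0,0],"delta_pos":[0,0,-0.002],"grip":0.5},{"rot":[0,0,0],"delta_pos":[0,0,0],"grip":0.5}]'; python3 st.py
```

```text
time_s: 11.1
tcp_pos: [450.7, 46.1, 36.7]
orientation: [[-0.98, 0.003, 0.201], [-0.201, -0.003, -0.979], [-0.002, -1.0, 0.003]]
wrist_force: [3.4, -4.0, -1.4]
width: 0.249
t 11.1 tcp [450.7  46.1  36.7] in scale x,y -139.8 60.7 F [ 3.4 -4.  -1.4] w 0.249
tool z yaw err deg -0.01 tool y [ 0.003 -0.003 -1.   ]
time_s: 11.3
tcp_pos: [450.7, 46.2, 36.7]
orientation: [[-0.98, 0.004, 0.201], [-0.201, -0.007, -0.98], [-0.002, -1.0, 0.007]]
wrist_force: [4.2, -9.3, -3.3]
width: 0.251
t 11.3 tcp [450.7  46.2  36.7] in scale x,y -139.8 60.8 F [ 4.2 -9.3 -3.3] w 0.251
tool z yaw err deg -0.02 tool y [ 0.004 -0.007 -1.   ]
```

The lever is at its stop: finger at y=60.8 minus about 4 mm of slack gives 56.9, against 56.5 expected, with force rising. Relaxing slightly and waiting for the beam.

```bash
W='{"rot":[0,0,0],"delta_pos":[0,0,0],"grip":0.5}'
python3 -m crank '[{"rot":[0,0,0],"delta_pos":[0,0,0.002],"grip":0.5},{"rot":[0,0,0],"delta_pos":[0,0,0],"grip":0.5},{"rot":[0,0,0],"delta_pos":[0,0,0],"grip":0.5},{"rot":[0,0,0],"delta_pos":[0,0,0],"grip":0.5},{"rot":[0,0,0],"delta_pos":[0,0,0],"grip":0.5},{"rot":[0,0,0],"delta_pos":[0,0,0],"grip":0.5},{"rot":[0,0,0],"delta_pos":[0,0,0],"grip":0.5},{"rot":[0,0,0],"delta_pos":[0,0,0],"grip":0.5},{"rot":[0,0,0],"delta_pos":[0,0,0],"grip":0.5},{"rot":[0,0,0],"delta_pos":[0,0,0],"grip":0.5},{"rot":[0,0,0],"delta_pos":[0,0,0],"grip":0.5},{"rot":[0,0,0],"delta_pos":[0,0,0],"grip":0.5},{"rot":[0,0,0],"delta_pos":[0,0,0],"grip":0.5},{"rot":[0,0,0],"delta_pos":[0,0,0],"grip":0.5},{"rot":[0,0,0],"delta_pos":[0,0,0],"grip":0.5},{"rot":[0,0,0],"delta_pos":[0,0,0],"grip":0.5},{"rot":[0,0,0],"delta_pos":[0,0,0],"grip":0.5},{"rot":[0,0,0],"delta_pos":[0,0,0],"grip":0.5},{"rot":[0,0,0],"delta_pos":[0,0,0],"grip":0.5},{"rot":[0,0,0],"delta_pos":[0,0,0],"grip":0.5}]' >/dev/null
cat > pic.py <<'E'
import sys
from h import *
a=robot.snapshot("scene"); b=robot.snapshot("top")
np.savez("pics/"+sys.argv[1]+".npz",a=a,b=b)
f=lambda i:cv2.resize(i[:,:,::-1],(395,395),interpolation=cv2.INTER_CUBIC)
cv2.imwrite("pics/"+sys.argv[1]+".png",np.hstack([f(a[110:300,230:420]),f(b[110:300,260:450])]))
E
python3 pic.py w1
python3 -m crank '[{"rot":[0,0,0],"delta_pos":[0,0,0],"grip":0.5},{"rot":[0,0,0],"delta_pos":[0,0,0],"grip":0.5},{"rot":[0,0,0],"delta_pos":[0,0,0],"grip":0.5},{"rot":[0,0,0],"delta_pos":[0,0,0],"grip":0.5},{"rot":[0,0,0],"delta_pos":[0,0,0],"grip":0.5},{"rot":[0,0,0],"delta_pos":[0,0,0],"grip":0.5},{"rot":[0,0,0],"delta_pos":[0,0,0],"grip":0.5},{"rot":[0,0,0],"delta_pos":[0,0,0],"grip":0.5},{"rot":[0,0,0],"delta_pos":[0,0,0],"grip":0.5},{"rot":[0,0,0],"delta_pos":[0,0,0],"grip":0.5},{"rot":[0,0,0],"delta_pos":[0,0,0],"grip":0.5},{"rot":[0,0,0],"delta_pos":[0,0,0],"grip":0.5},{"rot":[0,0,0],"delta_pos":[0,0,0],"grip":0.5},{"rot":[0,0,0],"delta_pos":[0,0,0],"grip":0.5},{"rot":[0,0,0],"delta_pos":[0,0,0],"grip":0.5},{"rot":[0,0,0],"delta_pos":[0,0,0],"grip":0.5},{"rot":[0,0,0],"delta_pos":[0,0,0],"grip":0.5},{"rot":[0,0,0],"delta_pos":[0,0,0],"grip":0.5},{"rot":[0,0,0],"delta_pos":[0,0,0],"grip":0.5},{"rot":[0,0,0],"delta_pos":[0,0,0],"grip":0.5}]' >/dev/null
python3 pic.py w2; python3 st.py
python3 -c "
import numpy as np
a=np.load('pics/w1.npz');b=np.load('pics/w2.npz')
for k in 'ab': print((abs(a[k].astype(int)-b[k]).max(2)>40).sum())"
```

```text
t 15.5 tcp [450.6  46.1  36.8] in scale x,y -139.9 60.7 F [ 3.6 -4.8 -1.5] w 0.249
tool z yaw err deg -0.02 tool y [ 0.002 -0.002 -1.   ]
0
0
```

View pics/w2.png

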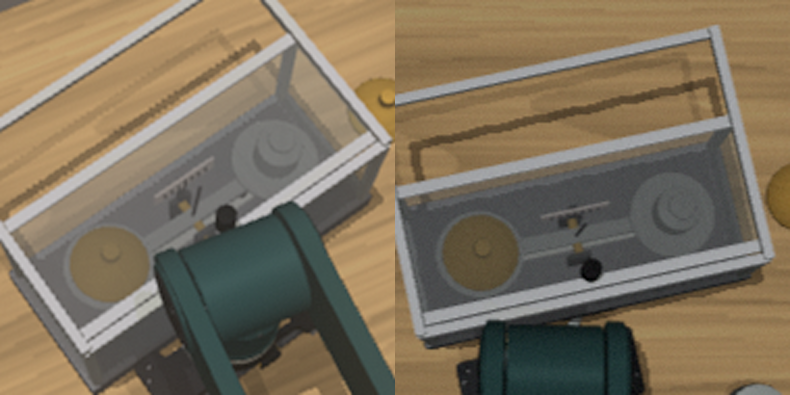

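The beam is tipped and at rest: the pointer now leans over and the two frames 2 s apart are identical. The cover is shut and the loads are in place. Easing the lever back.

```bash
python3 -m crank '[{"rot":[0,0,0],"delta_pos":[0.001,0,0.004],"grip":0.5},{"rot":[0,0,0],"delta_pos":[0.002,0,0.004],"grip":0.5},{"rot":[0,0,0],"delta_pos":[0.0026,0,0.0042],"grip":0.5},{"rot":[0,0,0],"delta_pos":[0.0026,0,0.0042],"grip":0.5},{"rot":[0,0,0],"delta_pos":[0.0022,0,0.0045],"grip":0.5},{"rot":[0,0,0],"delta_pos":[0.0022,0,0.0045],"grip":0.5},{"rot":[0,0,0],"delta_pos":[0.0017,0,0.0047],"grip":0.5},{"rot":[0,0,0],"delta_pos":[0.0017,0,0.0047],"grip":0.5},{"rot":[0,0,0],"delta_pos":[0.0012,0,0.0049],"grip":0.5},{"rot":[0,0,0],"delta_pos":[0.0012,0,0.0049],"grip":0.5},{"rot":[0,0,0],"delta_pos":[0.0008,0,0.005],"grip":0.5},{"rot":[0,0,0],"delta_pos":[0.0008,0,0.005],"grip":0.5},{"rot":[0,0,0],"delta_pos":[0.0002,0,0.005],"grip":0.5}]'; python3 st.py
```

```text
time_s: 16.8
tcp_pos: [442.0, -15.8, 36.5]
orientation: [[-0.98, 0.0, 0.201], [-0.201, -0.0, -0.98], [-0.0, -1.0, 0.0]]
wrist_force: [-2.0, 1.6, -0.4]
width: 0.251
t 16.8 tcp [442.  -15.8  36.5] in scale x,y -160.8 1.8 F [-2.   1.6 -0.4] w 0.251
tool z yaw err deg -0.02 tool y [ 0. -0. -1.]
```

```bash
python3 -m crank '[{"rot":[0,0,0],"delta_pos":[-0.0002,0,0.005],"grip":0.5},{"rot":[0,0,0],"delta_pos":[-0.0002,0,0.005],"grip":0.5},{"rot":[0,0,0],"delta_pos":[-0.0008,0,0.005],"grip":0.5},{"rot":[0,0,0],"delta_pos":[-0.0008,0,0.005],"grip":0.5},{"rot":[0,0,0],"delta_pos":[-0.0012,0,0.0049],"grip":0.5},{"rot":[0,0,0],"delta_pos":[-0.0012,0,0.0049],"grip":0.5},{"rot":[0,0,0],"delta_pos":[-0.0017,0,0.0047],"grip":0.5},{"rot":[0,0,0],"delta_pos":[-0.0017,0,0.0047],"grip":0.5},{"rot":[0,0,0],"delta_pos":[-0.0022,0,0.0045],"grip":0.5},{"rot":[0,0,0],"delta_pos":[-0.0022,0,0.0045],"grip":0.5},{"rot":[0,0,0],"delta_pos":[-0.0026,0,0.0042],"grip":0.5},{"rot":[0,0,0],"delta_pos":[0,0,0],"grip":0.5}]'; python3 st.py
```

```text
time_s: 18.0
tcp_pos: [467.8, -64.4, 36.6]
orientation: [[-0.98, 0.001, 0.201], [-0.201, -0.001, -0.98], [-0.001, -1.0, 0.001]]
wrist_force: [0.2, 0.2, 0.6]
width: 0.249
t 18.0 tcp [467.8 -64.4  36.6] in scale x,y -145.3 -51.0 F [0.2 0.2 0.6] w 0.249
tool z yaw err deg -0.04 tool y [ 0.001 -0.001 -1.   ]
```

```bash
python3 -m crank '[{"rot":[0,0,0],"delta_pos":[-0.0025,0,0.004],"grip":0.5},{"rot":[0,0,0],"delta_pos":[-0.002,0,0.003],"grip":0.5},{"rot":[0,0,0],"delta_pos":[0,0,0],"grip":0.5}]'; python3 st.py; python3 -m crank '[{"rot":[0,0,0],"delta_pos":[0,0,0.002],"grip":0.5},{"rot":[0,0,0],"delta_pos":[0,0,0.002],"grip":0.5},{"rot":[0,0,0],"delta_pos":[0,0,0],"grip":0.5}]'; python3 st.py
```

```text
time_s: 18.3
tcp_pos: [473.3, -70.0, 36.6]
orientation: [[-0.98, 0.001, 0.201], [-0.201, -0.001, -0.98], [-0.001, -1.0, 0.001]]
wrist_force: [-0.3, 0.5, -0.2]
width: 0.249
t 18.3 tcp [473.3 -70.   36.6] in scale x,y -141.1 -57.6 F [-0.3  0.5 -0.2] w 0.249
tool z yaw err deg -0.02 tool y [ 0.001 -0.001 -1.   ]
time_s: 18.6
tcp_pos: [474.3, -72.3, 36.6]
orientation: [[-0.98, 0.002, 0.201], [-0.201, 0.003, -0.98], [-0.002, -1.0, -0.002]]
wrist_force: [2.1, 6.3, -1.1]
width: 0.25
t 18.6 tcp [474.3 -72.3  36.6] in scale x,y -140.5 -60.0 F [ 2.1  6.3 -1.1] w 0.25
tool z yaw err deg -0.02 tool y [ 0.002  0.003 -1.   ]
```

```bash
python3 -m crank '[{"rot":[0,0,0],"delta_pos":[0,0,0.002],"grip":0.5},{"rot":[0,0,0],"delta_pos":[0,0,0],"grip":0.5}]'; python3 st.py; python3 -m crank '[{"rot":[0,0,0],"delta_pos":[0,0,-0.003],"grip":0.35},{"rot":[0,0,0],"delta_pos":[0,0,-0.002],"grip":0.2},{"rot":[0,0,0],"delta_pos":[0,0,0],"grip":0.2},{"rot":[0,0,0],"delta_pos":[0,-0.02,0],"grip":0.2},{"rot":[0,0,0],"delta_pos":[0,-0.04,0],"grip":0.2},{"rot":[0,0,0],"delta_pos":[0,-0.04,0],"grip":0.2},{"rot":[0,0,0],"delta_pos":[0,-0.04,0],"grip":0.2},{"rot":[0,0,0],"delta_pos":[0,-0.04,0],"grip":0.2},{"rot":[0,0,0],"delta_pos":[0,-0.04,0],"grip":0.2},{"rot":[0,0,0],"delta_pos":[0.01,-0.03,0.04],"grip":0.2},{"rot":[0,0,0],"delta_pos":[0.01,0,0.04],"grip":0.2},{"rot":[0,0,0],"delta_pos":[0.01,0,0.04],"grip":0.2},{"rot":[0,0,0],"delta_pos":[0.01,0,0.04],"grip":0.2},{"rot":[0,0,0],"delta_pos":[0.01,0,0.04],"grip":0.2},{"rot":[0,0,0],"delta_pos":[0.01,0,0.04],"grip":0.2},{"rot":[0,0,0],"delta_pos":[0,0,0],"grip":0.2},{"rot":[0,0,0],"delta_pos":[0,0,0],"grip":0.2},{"rot":[0,0,0],"delta_pos":[0,0,0],"grip":0.2}]'; python3 st.py; python3 pic.py end
python3 - <<'E'
import numpy as np,cv2
e=np.load('pics/end.npz')
for k,n in(("a","scene0"),("b","top0")):
    i=cv2.imread(f"pics/{n}.png")[:,:,::-1]; d=abs(i.astype(int)-e[k]).max(2)>60
    r=[(110,300),(380,410)] # regions: lever
    s=(slice(245,268),slice(350,395)) if k=="a" else (slice(262,292),slice(360,395))
    print(n,"lever diff px",d[s].sum())
E
```

```text
time_s: 18.8
tcp_pos: [474.4, -72.3, 36.5]
orientation: [[-0.979, 0.001, 0.202], [-0.202, 0.007, -0.979], [-0.002, -1.0, -0.006]]
wrist_force: [1.4, 10.8, -0.1]
width: 0.249
t 18.8 tcp [474.4 -72.3  36.5] in scale x,y -140.5 -60.1 F [ 1.4 10.8 -0.1] w 0.249
tool z yaw err deg -0.0 tool y [ 0.001  0.007 -1.   ]
time_s: 20.6
tcp_pos: [462.5, -316.3, 286.1]
orientation: [[-0.979, 0.0, 0.202], [-0.202, -0.0, -0.979], [-0.0, -1.0, 0.0]]
wrist_force: [0.0, 0.3, -0.3]
width: 0.398
t 20.6 tcp [ 462.5 -316.3  286.1] in scale x,y -201.3 -296.6 F [ 0.   0.3 -0.3] w 0.398
tool z yaw err deg 0.02 tool y [ 0. -0. -1.]
scene0 lever diff px 0
top0 lever diff px 0
```

View pics/end.png

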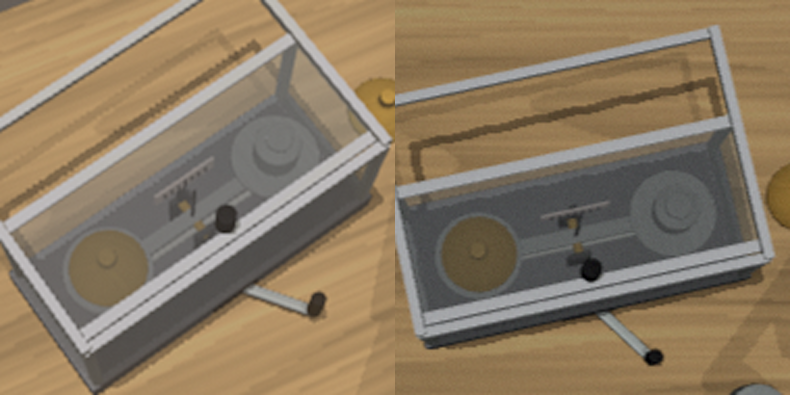

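The lever is back (pixel-identical to the start), the pointer is upright again, the cover is shut, and both loads are centred on their pans.

```bash
python3 -c "
from cell import robot
print(robot.hand_in())"
```

```text
the job is handed in; nothing more can be done
None
```

The job is done and handed in at about 21 s, well inside the 58 s limit. The hand-in gives no verdict.

- **Cover:** I pushed it shut by its knob until it met its stop, with about 19 N building up. In the top view the knob sat within 1 px of its predicted shut position.
- **Freeing the beam:** I swung the lever over to its stop at about 0.5 rad/s and held it there for about 4 s. The pointer leaned over, and two pictures about 2 s apart were identical, so the beam had tipped and was at rest.
- **Locking it again:** I eased the lever back to its stop, with about 11 N building up, then opened the fingers and backed away.

In the last pictures the lever region matched the start exactly, with 0 changed pixels in both views. The pointer was upright again, the cover was shut and the loads were centred on their pans. I judged beam level and load positions by eye only. I did not check the bystanders after the last move, except that the spare foot's visible part looked unmoved. The arm registered no contact away from the two knobs.

The direct triangulation of the lever knob's height gave 62 mm against the stated 71 mm, so I used a pose fitted to the stated geometry instead. The contact positions at the lever's stops agreed with that fit to about 0.5 mm.

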